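# Clear the drop-front display cabinet and close it

## Robot

A 6-joint arm with a two-finger parallel gripper is mounted at the origin on the work surface. World frame = base frame: x ahead of the robot, y to its left, z up, the work surface at z = 0. Lengths are in m, angles in rad, forces in N, time in s.
With the tool pointing down it reaches from about 0.3 to 0.875 m from the base axis. Payload 6.4 kg.
Tool frame: the origin (TCP) lies midway between the tips of the shut fingers; the grasp point (between the pads) lies 19 mm behind it; z points along the fingers, y is the line along which they close (so a half turn about z gives the same grasp; the last joint's range is limited). The gripper opens to 85 mm and grips with 20 to 120 N. Pads are 22 mm wide; open, the fingers measure 114 mm over their backs; the gripper's body (76 mm by 85 mm) begins 54 mm behind the grasp point. The pads swing forward as they close: fully open they stand 13 mm farther back than shut.
Start: joints at [1.051, 0.181, 1.607, -0, 1.354, -0.206], TCP at [0.177, 0.547, 0.231] pointing down, gripper open.
Joint ranges: [-2.99, 2.99], [-0.89, 2.07], [0.3, 2.58], [-1.14, 4.28], [0, 2.63], [-3.12, 3.12]. Speed limits (rad/s): [2.57, 2.57, 3.01, 3.14, 3.14, 3.14].

## Interface

Orientations are given as a unit quaternion [w, x, y, z].
In Python, from bench import ctrl, vision, workorder gives the robot as it stands. The module is installed in compiled form; this text tells all that it offers.
- The arm moves only by the tool servo_tool, never from a script. Its argument "steps" is a list of rows, each an object of numbers: "dx", "dy", "dz": the shift along the world's x, y, z as a fraction of full scale; "wx", "wy", "wz": the turn, a rotation vector about the world's x, y, z as a fraction of full scale. A call has exactly 5 rows; each row is the pose to reach, as a shift and turn from the pose commanded when the call began, turning the shorter way round; what a row does not reach only later rows make up. Full scale, the value 1, is 100 mm for a shift and pi rad for a turn. A row lasts 1/12 s, in which the tool goes at most 41.7 mm and 7.16 degrees, less where a joint would pass 70% of its speed; a pose out of reach is approached as far as the arm can. A call with a number of a shift or a turn outside -1 to 1 is refused whole. A call with a gripper value outside its range is refused whole. "jaw" is the opening, from 0 (shut) to 1 (fully open), set as the call begins (left out, the last holds). The fingers move at their own pace and stop on an object; the grip force is fixed at half the most. Time passes only in rows, so rows that repeat a pose let the fingers close, or fill a call up. It gives the time, the measured TCP pose, the force, the opening and the grip force at its end, in the units of the state.
- ctrl.get_obs(): the state, without advancing time (a new reading comes with each control period).
- vision.camera(name): name is "scene" or "top"; returns a dict with "frame" (420x560x3 uint8, red, green, blue), "vfov" (degrees; the focal length in pixels is half the picture's height over the tangent of half this angle, whatever the lens; pixels are square), "cx", "cy" (the principal point, pixels), "camera_from_world" (4x4, takes a point from world to camera coordinates). Camera axes: x right, y up, looking along -z (the intrinsics and any distortion apply to the point x, -y, -z); pixel columns grow to the right and rows downward; lengths in m; the calibration is good to about 2 mm. A picture is of the moment at which its call begins. There is no depth.
- workorder.hand_in(): hands the job in; it is judged then, once.
The state is a dict: "time_s": time; "q": joint angles; "dq": joint speeds; "joint_efforts": joint torques, N m; "eef_pos": TCP position; "eef_rot": TCP orientation; "wrist_force": force on the tool from outside, world axes, zero at the start; "torque": the same for the moment, N m; "opening": opening from 0.0 (shut) to 1.0 (fully open); "grasp_force": force on a finger pad.
Only numpy, scipy, OpenCV 4.12 (cv2) and the standard library are available. Lean on these libraries where they do the work, as an engineer would, in place of code of your own. Each camera call takes 0.05 s, during which the arm holds its last target. There are 200 camera calls.

## Task

Close up the small wooden display cabinet on the counter. First take away the jar standing on its lowered front flap and stand it upright in the low square tray, setting it down without dropping it; then, with the flap still down, push the wooden box that sticks out all the way into the compartment, and finally swing the flap up until it is fully shut. Leave the bowl, the bottle and the printing stamp where they are.

Things in the scene. Friction and masses are not known exactly. Their poses are not given: they have to be found in the camera images.
- cabinet: Fixed dark wooden cabinet, 250 mm wide (y), 190 deep (x), 172 high. Origin at counter level under the middle of its front plane; x points into it (away from the robot), z up. Compartment: floor at 45 mm height, 226 mm wide, 178 deep, 115 high, closed at sides and back. The roof (top at 172 mm) begins 30 mm behind the front plane. Two battens reach 100 mm forward under the lowered flap.
- flap (a joint): Angle of the front flap: 0 shut (upright), 1.571 fully lowered (level, towards the robot), its start. Panel 250 mm wide, 127 mm from hinge to free edge, 12 mm thick, 0.4 kg. Lowered, its upper face is at 44 mm height. The hinge is slightly stiff: let go within 0.2 rad of upright the flap stays, from further out it may drop. No latch.
- flap_hinge (a point): Middle of the flap's hinge line, which runs along the cabinet's y: on the front plane, 45 mm above the counter.
- flap_bar (a point): Middle of the flap's handle: a round steel bar 12 mm thick, 140 mm long, parallel to the hinge, on two arms beyond the free edge, with a 44 mm opening between edge and bar. Its axis is 177 mm from the hinge along the panel and 7 mm to the outer side: lowered, 177 mm in front of the hinge at 38 mm height; shut, at 222 mm height, 7 mm before the front plane.
- box: Closed light wooden storage box, 130 mm deep (x), 120 wide (y), 100 high, about 0.5 kg. Origin at the centre of its underside, axes parallel to its sides, x into the cabinet. It stands on the compartment floor and at the start sticks out 30 to 45 mm over the flap, turned a little.
- box_front_left (a point): Left (+y) vertical front edge of the box, 50 mm above its underside. The box is fully in when this edge and the right one are behind the cabinet's front plane.
- box_front_right (a point): Right (-y) vertical front edge of the box, 50 mm above its underside.
- jar: Glass jar with metal lid and paper label, 50 mm in diameter, 85 mm high, about 0.25 kg. Origin at the centre of its underside, z up. It starts standing on the lowered flap in front of the box.
- tray: Fixed low square tray of light wood, 150 x 150 mm outside, walls 5 mm thick and 14 mm high, floor 5 mm above the counter. Origin at the centre of its underside. It stands to the left or right of the cabinet.
- bowl: Bystander: copper bowl, 120 mm across, 45 mm high, on the other side from the tray. Origin at the centre of its underside.
- bottle: Bystander: amber bottle, 60 mm in diameter, 160 mm high, at the far left. Origin at the centre of its underside.
- stamp: Bystander: wooden printing stamp, block 90 x 70 x 30 mm with an upright peg handle, 70 mm high in all, at the far right. Origin at the centre of its underside.

How it is judged:
By the outcome, as a careful person would: the job done as asked, in the order asked, and still so for the second after the job is handed in, with the robot touching nothing.
It also fails if it takes over 62 s, if anything falls off the work surface, if the arm or the gripper's body presses on something with over 40 N, if the wrist force passes 120 N, or if a joint passes its speed limit or range.

## Working session

There is one attempt and no reset: what is moved stays moved. The work goes in short steps, Python scripts to look and compute and a tool call to move; the robot and the scene stay as the last step left them, time stands still between calls to the robot, and variables do not carry over. Pictures are saved under pics/ and viewed, at most 10 in all, crops included, and the job is handed in when it is done.

Besides the shell and the picture viewer there is one more tool, called after ">>>" by a JSON object that holds its "op" and its "data". servo_tool: Moves the arm, as the interface text tells. Its arguments: {"type":"object","properties":{"steps":{"type":"array","items":{"type":"object","properties":{"dx":{"type":"number"},"dy":{"type":"number"},"dz":{"type":"number"},"wx":{"type":"number"},"wy":{"type":"number"},"wz":{"type":"number"}}}},"jaw":{"type":"number"}},"required":["steps"]}

```bash
mkdir -p pics
cat > h.py <<'E'
import numpy as np, cv2
from bench import ctrl, vision, workorder
def snap(n,fn=None):
    c=vision.camera(n)
    if fn: cv2.imwrite('pics/'+fn,c['frame'][:,:,::-1])
    c['f']=c['frame'].shape[0]/2/np.tan(np.radians(c['vfov'])/2)
    return c
def ray(c,u,v):
    T=np.array(c['camera_from_world']);R=T[:3,:3];o=-R.T@T[:3,3]
    p=np.array([(u-c['cx'])/c['f'],(v-c['cy'])/c['f'],1.])
    if 'dist' in c: pass
    return o,R.T@np.array([p[0],-p[1],-1.])
def onz(c,u,v,z):
    o,d=ray(c,u,v);return o+d*(z-o[2])/d[2]
def proj(c,P):
    T=np.array(c['camera_from_world']);q=T[:3,:3]@np.array(P)+T[:3,3]
    return np.array([c['cx']+c['f']*q[0]/-q[2],c['cy']-c['f']*q[1]/-q[2]])
def tri(c1,a,c2,b):
    o1,d1=ray(c1,*a);o2,d2=ray(c2,*b)
    d1/=np.linalg.norm(d1);d2/=np.linalg.norm(d2)
    s=np.linalg.lstsq(np.c_[d1,-d2],o2-o1,rcond=None)[0]
    p,q=o1+s[0]*d1,o2+s[1]*d2
    return (p+q)/2,np.linalg.norm(p-q)
E
python3 - <<'E'
from h import *
for n in('scene','top'):
    c=snap(n,n+'0.png');print(n,[(k,np.round(c[k],3)) for k in c if k!='frame'])
    T=np.array(c['camera_from_world']);print(-T[:3,:3].T@T[:3,3])
print(ctrl.get_obs())
E
```

```text
scene [('vfov', np.float64(48.628)), ('cx', np.float64(279.937)), ('cy', np.float64(214.054)), ('camera_from_world', array([[ 0.995,  0.101, -0.01 , -0.57 ],
       [-0.074,  0.792,  0.605, -0.066],
       [ 0.068, -0.602,  0.796, -1.285],
       [ 0.   ,  0.   ,  0.   ,  1.   ]])), ('f', np.float64(464.801))]
[ 0.65027288 -0.66354959  1.05685545]
top [('vfov', np.float64(51.79)), ('cx', np.float64(283.505)), ('cy', np.float64(210.165)), ('camera_from_world', array([[-0.013, -1.   , -0.002, -0.007],
       [ 0.993, -0.013,  0.119, -0.603],
       [-0.119, -0.   ,  0.993, -1.088],
       [ 0.   ,  0.   ,  0.   ,  1.   ]])), ('f', np.float64(432.576))]
[ 0.4696102  -0.01445696  1.15143716]
{'time_s': 0.1, 'q': array([ 1.05067295e+00,  1.81514527e-01,  1.60790771e+00,  2.35589060e-05,
        1.35379710e+00, -2.06310501e-01]), 'dq': array([ 1.12990467e-03, -2.44798587e-03, -2.09437310e-03, -1.36170775e-03,
        2.45405265e-05,  1.36550433e-04]), 'joint_efforts': array([ 2.20259540e-04, -4.45881450e+01, -3.52237093e+01, -2.20593902e-04,
        4.29047315e-03,  1.77267566e-06]), 'eef_pos': array([0.17722465, 0.54648374, 0.23044752]), 'eef_rot': array([-2.99716474e-04,  1.56265863e-01,  9.87714695e-01, -7.56189749e-04]), 'wrist_force': array([-0.50059509, -0.00631759,  0.02402378]), 'torque': array([ 0.04500128, -0.01020801, -0.00875953]), 'grasp_force': 0.0, 'opening': 1.0034553787538685}
```

View pics/scene0.png

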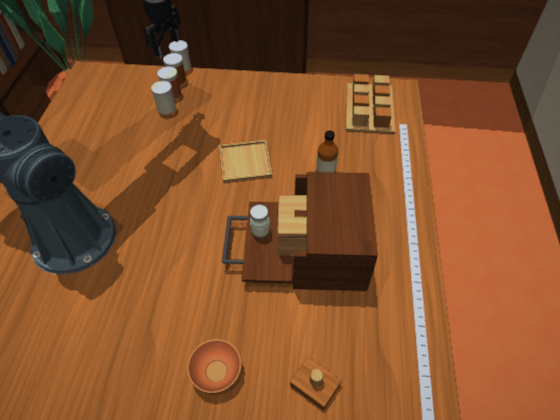

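View pics/top0.png

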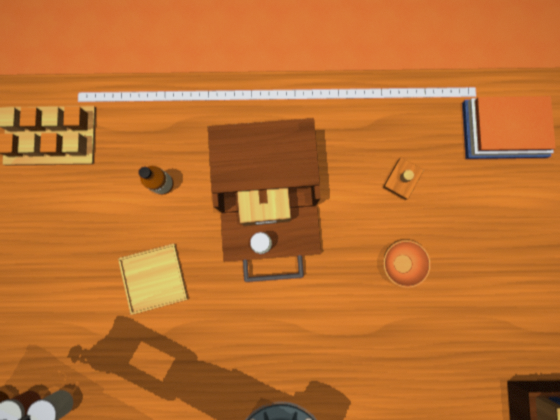

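The scene view shows the cabinet around (335,230), its lowered flap (270,240) with the bar at (232,240), the jar at (260,220), the tray at (246,160), the bottle at (328,155), the bowl at (215,367) and the stamp at (315,380). In the top view the jar lid is at (261,242), the box top at (264,206), the bar along row 277 and the tray at (153,279).

Run:
```python
from h import *
t=cv2.imread('pics/top0.png');s=cv2.imread('pics/scene0.png')
a=cv2.resize(t[110:290,200:335],None,fx=3,fy=3,interpolation=cv2.INTER_CUBIC) #405x540
b=cv2.resize(s[165:295,215:310],None,fx=4,fy=4,interpolation=cv2.INTER_CUBIC) #380x520
im=np.zeros((540,790,3),np.uint8);im[:540,:405]=a;im[:520,408:788]=b
cv2.imwrite('pics/crop1.png',im)
ct=snap('top');cs=snap('scene')
for c,n,thr in((ct,'top',0),(cs,'scene',0)):
    hsv=cv2.cvtColor(c['frame'],cv2.COLOR_RGB2HSV)
    for nm,lo,hi in(('lid',(0,0,150),(179,60,255)),('light',(15,60,130),(32,200,255)),('bar',(80,0,20),(140,140,130))):
        m=cv2.inRange(hsv,lo,hi)
        k,l,st,ce=cv2.connectedComponentsWithStats(m)
        for i in range(1,k):
            x,y,w,h,A=st[i]
            if A>60:
                cnt=cv2.findContours((l==i).astype(np.uint8),0,2)[0][0]
                r=cv2.minAreaRect(cnt)
                print(n,nm,st[i],ce[i].round(1),'rect',np.round(cv2.boxPoints(r),1).tolist() if nm=='light' else '')
```

```text
top lid [  78   88  398   14 3493] [276.6  94.1] rect 
top lid [471  99  82  55 359] [493.6 139. ] rect 
top lid [250 232  20  22 322] [259.7 242.3] rect 
top lid [  0 401  21  19 341] [  9.4 410.8] rect 
top lid [ 28 401  27  19 425] [ 41.6 410.9] rect 
top light [ 27 105  39  21 404] [ 48.9 113.5] rect [[27.0, 105.0], [65.0, 105.0], [65.0, 125.0], [27.0, 125.0]]
top light [   1  105   94   61 2127] [ 53.6 145.3] rect [[1.0, 105.0], [94.0, 105.0], [94.0, 165.0], [1.0, 165.0]]
top light [  0 106  24  22 317] [  7.5 114.9] rect [[-0.0, 106.0], [23.0, 106.0], [23.0, 127.0], [0.0, 127.0]]
top light [402 169  13  12 111] [408.3 174.3] rect [[400.5, 173.5], [408.0, 166.0], [416.5, 174.5], [409.0, 182.0]]
top light [ 237  188   54   36 1543] [263.3 205.4] rect [[236.10000610351562, 191.1999969482422], [287.8999938964844, 186.60000610351562], [290.79998779296875, 218.60000610351562], [239.0, 223.1999969482422]]
top light [ 98 197  47   6 125] [120.4 199.3] rect [[97.80000305175781, 199.60000610351562], [98.0999984741211, 195.8000030517578], [144.0, 199.0], [143.6999969482422, 202.8000030517
[... 1222 characters left out ...]
0351562]]
scene light [ 219  140   54   40 1682] [244.8 160. ] rect [[218.1999969482422, 144.39999389648438], [268.1000061035156, 138.6999969482422], [272.1000061035156, 174.10000610351562], [222.1999969482422, 179.8000030517578]]
scene light [ 278  195   29   39 1047] [291.5 214.2] rect [[278.0, 195.0], [306.0, 195.0], [306.0, 233.0], [278.0, 233.0]]
scene light [206 361  20  20 306] [215.8 370.8] rect [[206.0, 361.0], [225.0, 361.0], [225.0, 380.0], [206.0, 380.0]]
scene light [310 369  13  13 127] [316.3 374.6] rect [[308.0, 374.0], [316.0, 366.0], [325.0, 375.0], [317.0, 383.0]]
scene bar [  0  33  15  33 129] [ 6.5 50.2] rect 
scene bar [    0   112   115   161 10234] [ 50.3 198.7] rect
```

View pics/crop1.png

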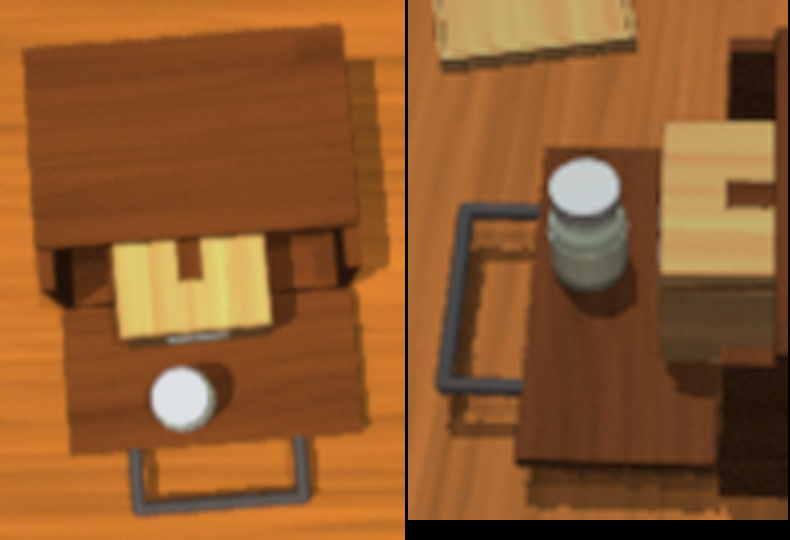

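The left half of the crop shows the lid at top-view pixel (261,242.5), the bar from (246,279.5) to (302,275) and the flap's free corners at (224,261.3) and (322,254). The right half shows the lid at scene pixel (259.2,211.8), the bar corners at (228.5,217.5) and (223.8,261.8), and the box turned slightly.

Run:
```python
from h import *
ct=snap('top');cs=snap('scene');P=lambda *a:print(a[0],*[np.round(x,4) for x in a[1:]])
P('lid',*tri(ct,(261,242.5),cs,(259.2,211.8)))
P('lidz',onz(ct,261,242.5,.129),onz(cs,259.2,211.8,.129))
P('barL',*tri(ct,(247,278.5),cs,(229,218.5)));P('barR',*tri(ct,(301.5,274.5),cs,(225,261)))
L,R=onz(ct,246.5,278.5,.038),onz(ct,301.8,274.3,.038);P('bar top',L,R,np.linalg.norm(L-R))
P('bar scene',onz(cs,229,218.5,.038),onz(cs,225,261,.038))
a,b=onz(ct,224,261,.044),onz(ct,321.8,254,.044);P('flap free',a,b,np.linalg.norm(a-b))
a2,b2=onz(cs,(545-408)/4+215,165+148/4,.044),onz(cs,(518-408)/4+215,165+461/4,.044);P('flap free scene',a2,b2,np.linalg.norm(a2-b2))
a,b=onz(ct,212.7,192.7,.172),onz(ct,319,184,.172);P('roof front',a,b,np.linalg.norm(a-b))
a,b=onz(ct,208.3,126.2,.172),onz(ct,313.3,119,.172);P('roof back',a,b,np.linalg.norm(a-b))
# box: front top corners
tl,tr=(200+120/3,110+338/3),(200+271/3,110+326/3)
a,b=onz(ct,*tl,.145),onz(ct,*tr,.145);P('boxtop front',a,b,np.linalg.norm(a-b))
sl,sr=((664-408)/4+215,165+124/4),((660-408)/4+215,165+276/4)
P('boxL',*tri(ct,tl,cs,sl));P('boxR',*tri(ct,tr,cs,sr))
# tray corners
bt=cv2.boxPoints(cv2.minAreaRect(np.float32([[115.8,255.3],[174.6,242.1],[188.1,302],[129.3,315.3]])))
for n,c in(('top',ct),('scene',cs)):
    h=cv2.cvtColor(c['frame'],cv2.COLOR_RGB2HSV);m=cv2.inRange(h,(15,60,130),(32,200,255))
    k,l,st,ce=cv2.connectedComponentsWithStats(m)
    for i in range(1,k):
        if st[i][4]>1600 and (abs(ce[i]-np.array([(151.7,278.7),(244.8,160)][n=='scene']))<5).all():
            cnt=max(cv2.findContours((l==i).astype(np.uint8),0,2)[0],key=cv2.contourArea)
            ap=cv2.approxPolyDP(cv2.convexHull(cnt),5,True)[:,0]
            w=np.array([onz(c,*p,.012) for p in ap]);P(n+' tray',ap,w,w.mean(0))
P('bowl',onz(ct,407,263,.045),'stamp',onz(ct,408,175,.07),'bottle',onz(ct,147,173,.16))
print(ctrl.get_obs()['time_s'])
```

```text
lid [0.5167 0.0402 0.1286] 0.002
lidz [0.5157 0.0399 0.129 ] [0.5177 0.0401 0.129 ]
barL [0.4267 0.0805 0.0359] 0.004
barR [ 0.4376 -0.0578  0.0395] 0.0009
bar top [0.4288 0.0822 0.038 ] [ 0.4376 -0.0587  0.038 ] 0.1412
bar scene [0.4253 0.0785 0.038 ] [ 0.4377 -0.0568  0.038 ]
flap free [0.4737 0.1388 0.044 ] [ 0.4883 -0.1103  0.044 ] 0.2495
flap free scene [0.4734 0.1363 0.044 ] [ 0.4916 -0.1111  0.044 ] 0.248
roof front [0.6291 0.1476 0.172 ] [ 0.6461 -0.0965  0.172 ] 0.2446
roof back [0.7864 0.1589 0.172 ] [ 0.8005 -0.0866  0.172 ] 0.2459
boxtop front [0.5618 0.0878 0.145 ] [ 0.5697 -0.0299  0.145 ] 0.1179
boxL [0.5627 0.0885 0.138 ] 0.0006
boxR [ 0.5715 -0.0297  0.138 ] 0.0023
top tray [[174 243]
 [188 298]
 [131 315]
 [117 258]] [[0.5225 0.2749 0.012 ]
 [0.3798 0.2361 0.012 ]
 [0.3385 0.3826 0.012 ]
 [0.4852 0.4236 0.012 ]] [0.4315 0.3293 0.012 ]
scene tray [[266 141]
 [271 173]
 [222 178]
 [219 145]] [[0.4862 0.4153 0.012 ]
 [0.5177 0.2793 0.012 ]
 [0.3732 0.2456 0.012 ]
 [0.339  0.3836 0.012 ]] [0.429  0.3309 0.012 ]Traceback (most recent call last):
  File "<stdin>", line 27, in <module>
  File "<stdin>", line 2, in <lambda>
    return _wrapfunc(a, 'round', decimals=decimals, out=out)
    return _wrapit(obj, method, *args, **kwds)
    result = getattr(arr, method)(*args, **kwds)
numpy._core._exceptions._UFuncNoLoopError: ufunc 'multiply' did not contain a loop with signature matching types (dtype('<U5'), dtype('float64')) -> None
```

Everything agrees with the given sizes. The jar lid triangulates to (0.517, 0.040, 0.129), so its base is at 0.044. The hinge is at about (0.609, 0.023), the cabinet yaw is about 0.068 rad, and the box sticks out about 42 mm. The tray centre is (0.430, 0.330). Moving above the jar now.

>>> {"op": "servo_tool", "data": {"steps": [{"dx": 0.11, "dy": -0.17, "wz": 0.005}, {"dx": 0.23, "dy": -0.34, "wz": 0.01}, {"dx": 0.34, "dy": -0.51, "wz": 0.015}, {"dx": 0.46, "dy": -0.68, "wz": 0.02}, {"dx": 0.57, "dy": -0.85, "wz": 0.024}], "jaw": 1}}

```text
$.steps[0]: bad value
```

>>> {"op": "servo_tool", "data": {"steps": [{"dx": 0.11, "dy": -0.17, "wz": 0.005}, {"dx": 0.23, "dy": -0.34, "wz": 0.01}, {"dx": 0.34, "dy": -0.51, "wz": 0.015}, {"dx": 0.46, "dy": -0.68, "wz": 0.02}, {"dx": 0.57, "dy": -0.85, "wz": 0.024}]}}

```text
$.steps[0]: bad value
```

>>> {"op": "servo_tool", "data": {"steps": [{"dx": 0.11, "dy": -0.17, "wz": 0.005}, {"dx": 0.23, "dy": -0.34, "wz": 0.01}, {"dx": 0.34, "dy": -0.51, "wz": 0.015}, {"dx": 0.46, "dy": -0.68, "wz": 0.02}, {"dx": 0.57, "dy": -0.85, "wz": 0.024}]}}

```text
$.steps[0]: bad value
```

>>> {"op": "servo_tool", "data": {"steps": [{"dx": 0.11, "dy": -0.17, "wz": 0.005}, {"dx": 0.23, "dy": -0.34, "wz": 0.01}, {"dx": 0.34, "dy": -0.51, "wz": 0.015}, {"dx": 0.46, "dy": -0.68, "wz": 0.02}, {"dx": 0.57, "dy": -0.85, "wz": 0.025}]}}

```text
$.steps[0]: bad value
```

>>> {"op": "servo_tool", "data": {"steps": [{"dx": 0.11, "dy": -0.17, "wz": 0.005}, {"dx": 0.23, "dy": -0.34, "wz": 0.01}, {"dx": 0.34, "dy": -0.51, "wz": 0.015}, {"dx": 0.46, "dy": -0.68, "wz": 0.02}, {"dx": 0.57, "dy": -0.85, "wz": 0.025}]}}

```text
$.steps[0]: bad value
```

>>> {"op": "servo_tool", "data": {"steps": [{"dx": 0.11, "dy": -0.17, "dz": 0, "wx": 0, "wy": 0, "wz": 0.005}, {"dx": 0.23, "dy": -0.34, "dz": 0, "wx": 0, "wy": 0, "wz": 0.01}, {"dx": 0.34, "dy": -0.51, "dz": 0, "wx": 0, "wy": 0, "wz": 0.015}, {"dx": 0.46, "dy": -0.68, "dz": 0, "wx": 0, "wy": 0, "wz": 0.02}, {"dx": 0.57, "dy": -0.85, "dz": 0, "wx": 0, "wy": 0, "wz": 0.024}], "jaw": 1}}

```text
time_s: 0.72
eef_pos: [0.2349, 0.4611, 0.2312]
eef_rot: [0.0, 0.118, 0.993, -0.0]
wrist_force: [0.3, 0.1, 0.2]
opening: 0.999
grasp_force: 0.0
```

>>> {"op": "servo_tool", "data": {"steps": [{"dx": 0.11, "dy": -0.17, "dz": 0, "wx": 0, "wy": 0, "wz": 0.005}, {"dx": 0.23, "dy": -0.34, "dz": 0, "wx": 0, "wy": 0, "wz": 0.01}, {"dx": 0.34, "dy": -0.51, "dz": 0, "wx": 0, "wy": 0, "wz": 0.015}, {"dx": 0.46, "dy": -0.68, "dz": 0, "wx": 0, "wy": 0, "wz": 0.02}, {"dx": 0.57, "dy": -0.85, "dz": 0, "wx": 0, "wy": 0, "wz": 0.024}]}}

```text
time_s: 1.13
eef_pos: [0.292, 0.3761, 0.2314]
eef_rot: [0.0, 0.081, 0.997, 0.0]
wrist_force: [0.0, -0.7, 0.0]
opening: 1.0
grasp_force: 0.0
```

>>> {"op": "servo_tool", "data": {"steps": [{"dx": 0.11, "dy": -0.17, "dz": 0, "wx": 0, "wy": 0, "wz": 0.005}, {"dx": 0.23, "dy": -0.34, "dz": 0, "wx": 0, "wy": 0, "wz": 0.01}, {"dx": 0.34, "dy": -0.51, "dz": 0, "wx": 0, "wy": 0, "wz": 0.015}, {"dx": 0.46, "dy": -0.68, "dz": 0, "wx": 0, "wy": 0, "wz": 0.02}, {"dx": 0.57, "dy": -0.85, "dz": 0, "wx": 0, "wy": 0, "wz": 0.024}]}}

```text
time_s: 1.55
eef_pos: [0.349, 0.2911, 0.2314]
eef_rot: [0.0, 0.043, 0.999, 0.0]
wrist_force: [0.9, -0.3, -0.2]
opening: 1.0
grasp_force: 0.0
```

>>> {"op": "servo_tool", "data": {"steps": [{"dx": 0.11, "dy": -0.17, "dz": 0, "wx": 0, "wy": 0, "wz": 0.005}, {"dx": 0.23, "dy": -0.34, "dz": 0, "wx": 0, "wy": 0, "wz": 0.01}, {"dx": 0.34, "dy": -0.51, "dz": 0, "wx": 0, "wy": 0, "wz": 0.015}, {"dx": 0.46, "dy": -0.68, "dz": 0, "wx": 0, "wy": 0, "wz": 0.02}, {"dx": 0.57, "dy": -0.85, "dz": 0, "wx": 0, "wy": 0, "wz": 0.025}]}}

```text
time_s: 1.97
eef_pos: [0.406, 0.206, 0.2314]
eef_rot: [0.0, 0.004, 1.0, 0.0]
wrist_force: [0.2, 0.6, -0.0]
opening: 1.0
grasp_force: 0.0
```

>>> {"op": "servo_tool", "data": {"steps": [{"dx": 0.11, "dy": -0.17, "dz": 0, "wx": 0, "wy": 0, "wz": 0.005}, {"dx": 0.23, "dy": -0.34, "dz": 0, "wx": 0, "wy": 0, "wz": 0.01}, {"dx": 0.34, "dy": -0.51, "dz": 0, "wx": 0, "wy": 0, "wz": 0.015}, {"dx": 0.46, "dy": -0.68, "dz": 0, "wx": 0, "wy": 0, "wz": 0.02}, {"dx": 0.54, "dy": -0.82, "dz": 0, "wx": 0, "wy": 0, "wz": 0.025}]}}

```text
time_s: 2.38
eef_pos: [0.4603, 0.1237, 0.2314]
eef_rot: [0.0, -0.035, 0.999, -0.0]
wrist_force: [-0.2, -0.0, -1.1]
opening: 1.003
grasp_force: 0.0
```

>>> {"op": "servo_tool", "data": {"steps": [{"dx": 0.11, "dy": -0.17, "dz": 0, "wx": 0, "wy": 0, "wz": 0}, {"dx": 0.23, "dy": -0.34, "dz": 0, "wx": 0, "wy": 0, "wz": 0}, {"dx": 0.34, "dy": -0.51, "dz": 0, "wx": 0, "wy": 0, "wz": 0}, {"dx": 0.46, "dy": -0.68, "dz": 0, "wx": 0, "wy": 0, "wz": 0}, {"dx": 0.57, "dy": -0.83, "dz": 0, "wx": 0, "wy": 0, "wz": 0}]}}

```text
time_s: 2.8
eef_pos: [0.517, 0.0408, 0.2313]
eef_rot: [0.0, -0.035, 0.999, -0.0]
wrist_force: [0.1, 0.4, 0.2]
opening: 1.001
grasp_force: 0.0
```

>>> {"op": "servo_tool", "data": {"steps": [{"dx": 0, "dy": 0, "dz": -0.2, "wx": 0, "wy": 0, "wz": 0}, {"dx": 0, "dy": 0, "dz": -0.4, "wx": 0, "wy": 0, "wz": 0}, {"dx": 0, "dy": 0, "dz": -0.6, "wx": 0, "wy": 0, "wz": 0}, {"dx": 0, "dy": 0, "dz": -0.8, "wx": 0, "wy": 0, "wz": 0}, {"dx": 0, "dy": 0, "dz": -0.95, "wx": 0, "wy": 0, "wz": 0}]}}

```text
time_s: 3.22
eef_pos: [0.5157, 0.0419, 0.1346]
eef_rot: [-0.001, -0.035, 0.999, 0.0]
wrist_force: [-0.5, -0.0, -0.5]
opening: 0.999
grasp_force: 0.0
```

>>> {"op": "servo_tool", "data": {"steps": [{"dx": 0, "dy": 0, "dz": -0.15, "wx": 0, "wy": 0, "wz": 0}, {"dx": 0, "dy": 0, "dz": -0.3, "wx": 0, "wy": 0, "wz": 0}, {"dx": 0, "dy": 0, "dz": -0.45, "wx": 0, "wy": 0, "wz": 0}, {"dx": 0, "dy": 0, "dz": -0.53, "wx": 0, "wy": 0, "wz": 0}, {"dx": 0, "dy": 0, "dz": -0.53, "wx": 0, "wy": 0, "wz": 0}]}}

```text
time_s: 3.63
eef_pos: [0.5149, 0.0421, 0.0814]
eef_rot: [-0.002, -0.035, 0.999, 0.0]
wrist_force: [-0.8, 0.6, 0.6]
opening: 0.999
grasp_force: 0.0
```

>>> {"op": "servo_tool", "data": {"steps": [{"dx": 0, "dy": 0, "dz": 0, "wx": 0, "wy": 0, "wz": 0}, {"dx": 0, "dy": 0, "dz": 0, "wx": 0, "wy": 0, "wz": 0}, {"dx": 0, "dy": 0, "dz": 0, "wx": 0, "wy": 0, "wz": 0}, {"dx": 0, "dy": 0, "dz": 0, "wx": 0, "wy": 0, "wz": 0}, {"dx": 0, "dy": 0, "dz": 0, "wx": 0, "wy": 0, "wz": 0}], "jaw": 0}}

```text
time_s: 4.05
eef_pos: [0.5175, 0.042, 0.085]
eef_rot: [0.001, -0.035, 0.999, -0.0]
wrist_force: [-2.2, -0.1, 6.3]
opening: 0.557
grasp_force: 61.1
```

>>> {"op": "servo_tool", "data": {"steps": [{"dx": 0, "dy": 0, "dz": 0, "wx": 0, "wy": 0, "wz": 0}, {"dx": 0, "dy": 0, "dz": 0, "wx": 0, "wy": 0, "wz": 0}, {"dx": 0, "dy": 0, "dz": 0, "wx": 0, "wy": 0, "wz": 0}, {"dx": 0, "dy": 0, "dz": 0, "wx": 0, "wy": 0, "wz": 0}, {"dx": 0, "dy": 0, "dz": 0, "wx": 0, "wy": 0, "wz": 0}]}}

```text
time_s: 4.47
eef_pos: [0.5175, 0.042, 0.085]
eef_rot: [0.001, -0.035, 0.999, -0.0]
wrist_force: [-0.5, 1.0, 6.1]
opening: 0.555
grasp_force: 61.1
```

>>> {"op": "servo_tool", "data": {"steps": [{"dx": 0, "dy": 0, "dz": 0.1, "wx": 0, "wy": 0, "wz": 0}, {"dx": 0, "dy": 0, "dz": 0.3, "wx": 0, "wy": 0, "wz": 0}, {"dx": 0, "dy": 0, "dz": 0.55, "wx": 0, "wy": 0, "wz": 0}, {"dx": 0, "dy": 0.02, "dz": 0.8, "wx": 0, "wy": 0, "wz": 0}, {"dx": -0.03, "dy": 0.1, "dz": 0.95, "wx": 0, "wy": 0, "wz": 0}]}}

```text
time_s: 4.88
eef_pos: [0.515, 0.0511, 0.1819]
eef_rot: [0.002, -0.034, 0.999, -0.001]
wrist_force: [-0.1, 0.4, -1.9]
opening: 0.55
grasp_force: 62.4
```

>>> {"op": "servo_tool", "data": {"steps": [{"dx": -0.05, "dy": 0.17, "dz": 0, "wx": 0, "wy": 0, "wz": 0}, {"dx": -0.1, "dy": 0.34, "dz": 0, "wx": 0, "wy": 0, "wz": 0}, {"dx": -0.15, "dy": 0.51, "dz": 0, "wx": 0, "wy": 0, "wz": 0}, {"dx": -0.2, "dy": 0.68, "dz": 0, "wx": 0, "wy": 0, "wz": 0}, {"dx": -0.26, "dy": 0.86, "dz": 0, "wx": 0, "wy": 0, "wz": 0}]}}

```text
time_s: 5.3
eef_pos: [0.4872, 0.1385, 0.1791]
eef_rot: [0.0, -0.035, 0.999, -0.0]
wrist_force: [-0.7, 0.4, -2.9]
opening: 0.557
grasp_force: 62.3
```

>>> {"op": "servo_tool", "data": {"steps": [{"dx": -0.05, "dy": 0.19, "dz": 0, "wx": 0, "wy": 0, "wz": 0}, {"dx": -0.11, "dy": 0.38, "dz": 0, "wx": 0, "wy": 0, "wz": 0}, {"dx": -0.17, "dy": 0.57, "dz": 0, "wx": 0, "wy": 0, "wz": 0}, {"dx": -0.23, "dy": 0.76, "dz": 0, "wx": 0, "wy": 0, "wz": 0}, {"dx": -0.29, "dy": 0.95, "dz": 0, "wx": 0, "wy": 0, "wz": 0}]}}

```text
time_s: 5.72
eef_pos: [0.458, 0.2338, 0.179]
eef_rot: [0.0, -0.035, 0.999, 0.0]
wrist_force: [0.7, -0.2, -2.1]
opening: 0.555
grasp_force: 62.3
```

>>> {"op": "servo_tool", "data": {"steps": [{"dx": -0.05, "dy": 0.19, "dz": 0, "wx": 0, "wy": 0, "wz": 0}, {"dx": -0.11, "dy": 0.38, "dz": 0, "wx": 0, "wy": 0, "wz": 0}, {"dx": -0.17, "dy": 0.57, "dz": 0, "wx": 0, "wy": 0, "wz": 0}, {"dx": -0.23, "dy": 0.76, "dz": 0, "wx": 0, "wy": 0, "wz": 0}, {"dx": -0.29, "dy": 0.97, "dz": 0, "wx": 0, "wy": 0, "wz": 0}]}}

```text
time_s: 6.13
eef_pos: [0.429, 0.3306, 0.179]
eef_rot: [0.0, -0.035, 0.999, -0.0]
wrist_force: [-0.3, -0.8, -2.8]
opening: 0.549
grasp_force: 62.3
```

>>> {"op": "servo_tool", "data": {"steps": [{"dx": 0, "dy": 0, "dz": -0.1, "wx": 0, "wy": 0, "wz": 0}, {"dx": 0, "dy": 0, "dz": -0.3, "wx": 0, "wy": 0, "wz": 0}, {"dx": 0, "dy": 0, "dz": -0.5, "wx": 0, "wy": 0, "wz": 0}, {"dx": 0, "dy": 0, "dz": -0.7, "wx": 0, "wy": 0, "wz": 0}, {"dx": 0, "dy": 0, "dz": -0.85, "wx": 0, "wy": 0, "wz": 0}]}}

```text
time_s: 6.55
eef_pos: [0.4287, 0.3292, 0.0919]
eef_rot: [-0.001, -0.035, 0.999, -0.0]
wrist_force: [-0.6, -0.9, -3.9]
opening: 0.551
grasp_force: 62.4
```

Run:
```python
from h import *
t=snap('top','top1.png');s=snap('scene','scene1.png')
a=cv2.resize(t['frame'][225:330,100:205],None,fx=3.7,fy=3.7,interpolation=cv2.INTER_CUBIC)
b=cv2.resize(s['frame'][95:195,200:300],None,fx=3.9,fy=3.9,interpolation=cv2.INTER_CUBIC)
im=np.zeros((390,790,3),np.uint8);im[:a.shape[0],:a.shape[1]]=a;im[:390,400:790]=b
cv2.imwrite('pics/crop2.png',im[:,:,::-1]);print(ctrl.get_obs()['eef_pos'])
```

```text
[0.42726389 0.32841613 0.090618  ]
```

View pics/crop2.png

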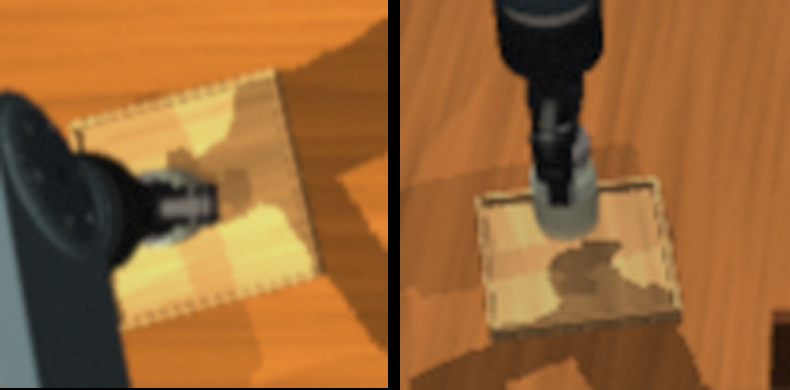

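The jar is held upright over the tray. Its lowest visible edge is at scene pixel (243,156), inside the tray outline. Checking its height.

Run:
```python
from h import *
s=snap('scene')
for z in(.05,): print([proj(s,(.4273+.025*np.cos(a),.3284+.025*np.sin(a),z)).round(1).tolist() for a in np.radians([250,270,290])])
o,d=ray(s,242.8,156.0);print(o+d*(.304-o[1])/d[1])
```

```text
[[239.0, 155.9], [241.7, 156.5], [244.6, 156.3]]
[0.4306041  0.304      0.05176964]
```

>>> {"op": "servo_tool", "data": {"steps": [{"dx": 0, "dy": 0, "dz": -0.08, "wx": 0, "wy": 0, "wz": 0}, {"dx": 0, "dy": 0, "dz": -0.16, "wx": 0, "wy": 0, "wz": 0}, {"dx": 0, "dy": 0, "dz": -0.24, "wx": 0, "wy": 0, "wz": 0}, {"dx": 0, "dy": 0, "dz": -0.32, "wx": 0, "wy": 0, "wz": 0}, {"dx": 0, "dy": 0, "dz": -0.36, "wx": 0, "wy": 0, "wz": 0}]}}

```text
time_s: 7.12
eef_pos: [0.4289, 0.3296, 0.0561]
eef_rot: [-0.001, -0.035, 0.999, -0.0]
wrist_force: [-0.5, 0.5, -2.6]
opening: 0.553
grasp_force: 62.6
```

>>> {"op": "servo_tool", "data": {"steps": [{"dx": 0, "dy": 0, "dz": -0.02, "wx": 0, "wy": 0, "wz": 0}, {"dx": 0, "dy": 0, "dz": -0.04, "wx": 0, "wy": 0, "wz": 0}, {"dx": 0, "dy": 0, "dz": -0.06, "wx": 0, "wy": 0, "wz": 0}, {"dx": 0, "dy": 0, "dz": -0.08, "wx": 0, "wy": 0, "wz": 0}, {"dx": 0, "dy": 0, "dz": -0.08, "wx": 0, "wy": 0, "wz": 0}]}}

```text
time_s: 7.53
eef_pos: [0.4294, 0.3299, 0.0491]
eef_rot: [-0.0, -0.035, 0.999, -0.0]
wrist_force: [0.0, -0.4, -3.1]
opening: 0.552
grasp_force: 62.6
```

>>> {"op": "servo_tool", "data": {"steps": [{"dx": 0, "dy": 0, "dz": -0.01, "wx": 0, "wy": 0, "wz": 0}, {"dx": 0, "dy": 0, "dz": -0.01, "wx": 0, "wy": 0, "wz": 0}, {"dx": 0, "dy": 0, "dz": -0.02, "wx": 0, "wy": 0, "wz": 0}, {"dx": 0, "dy": 0, "dz": -0.02, "wx": 0, "wy": 0, "wz": 0}, {"dx": 0, "dy": 0, "dz": -0.02, "wx": 0, "wy": 0, "wz": 0}]}}

```text
time_s: 7.95
eef_pos: [0.4295, 0.33, 0.0473]
eef_rot: [0.0, -0.035, 0.999, 0.0]
wrist_force: [-0.8, -0.4, -2.0]
opening: 0.553
grasp_force: 62.6
```

>>> {"op": "servo_tool", "data": {"steps": [{"dx": 0, "dy": 0, "dz": -0.01, "wx": 0, "wy": 0, "wz": 0}, {"dx": 0, "dy": 0, "dz": -0.01, "wx": 0, "wy": 0, "wz": 0}, {"dx": 0, "dy": 0, "dz": -0.02, "wx": 0, "wy": 0, "wz": 0}, {"dx": 0, "dy": 0, "dz": -0.02, "wx": 0, "wy": 0, "wz": 0}, {"dx": 0, "dy": 0, "dz": -0.02, "wx": 0, "wy": 0, "wz": 0}]}}

```text
time_s: 8.37
eef_pos: [0.4297, 0.33, 0.0461]
eef_rot: [0.0, -0.035, 0.999, -0.0]
wrist_force: [-2.8, -1.4, 5.1]
opening: 0.553
grasp_force: 63.3
```

>>> {"op": "servo_tool", "data": {"steps": [{"dx": 0, "dy": 0, "dz": -0.01, "wx": 0, "wy": 0, "wz": 0}, {"dx": 0, "dy": 0, "dz": -0.01, "wx": 0, "wy": 0, "wz": 0}, {"dx": 0, "dy": 0, "dz": -0.01, "wx": 0, "wy": 0, "wz": 0}, {"dx": 0, "dy": 0, "dz": -0.01, "wx": 0, "wy": 0, "wz": 0}, {"dx": 0, "dy": 0, "dz": -0.01, "wx": 0, "wy": 0, "wz": 0}]}}

```text
time_s: 8.78
eef_pos: [0.4299, 0.3301, 0.0461]
eef_rot: [0.0, -0.035, 0.999, -0.0]
wrist_force: [-4.7, -3.4, 12.7]
opening: 0.553
grasp_force: 64.2
```

>>> {"op": "servo_tool", "data": {"steps": [{"dx": 0, "dy": 0, "dz": 0.01, "wx": 0, "wy": 0, "wz": 0}, {"dx": 0, "dy": 0, "dz": 0.01, "wx": 0, "wy": 0, "wz": 0}, {"dx": 0, "dy": 0, "dz": 0.01, "wx": 0, "wy": 0, "wz": 0}, {"dx": 0, "dy": 0, "dz": 0.01, "wx": 0, "wy": 0, "wz": 0}, {"dx": 0, "dy": 0, "dz": 0.01, "wx": 0, "wy": 0, "wz": 0}]}}

```text
time_s: 9.2
eef_pos: [0.43, 0.3302, 0.046]
eef_rot: [0.001, -0.035, 0.999, 0.0]
wrist_force: [-2.2, -0.4, 6.7]
opening: 0.554
grasp_force: 63.5
```

>>> {"op": "servo_tool", "data": {"steps": [{"dx": 0, "dy": 0, "dz": 0, "wx": 0, "wy": 0, "wz": 0}, {"dx": 0, "dy": 0, "dz": 0, "wx": 0, "wy": 0, "wz": 0}, {"dx": 0, "dy": 0, "dz": 0, "wx": 0, "wy": 0, "wz": 0}, {"dx": 0, "dy": 0, "dz": 0, "wx": 0, "wy": 0, "wz": 0}, {"dx": 0, "dy": 0, "dz": 0, "wx": 0, "wy": 0, "wz": 0}], "jaw": 1}}

```text
time_s: 9.62
eef_pos: [0.4294, 0.3299, 0.0451]
eef_rot: [-0.0, -0.035, 0.999, -0.0]
wrist_force: [0.5, 0.2, -0.9]
opening: 1.0
grasp_force: 0.0
```

>>> {"op": "servo_tool", "data": {"steps": [{"dx": 0, "dy": 0, "dz": 0.1, "wx": 0, "wy": 0, "wz": 0}, {"dx": 0, "dy": 0, "dz": 0.3, "wx": 0, "wy": 0, "wz": 0}, {"dx": 0, "dy": 0, "dz": 0.5, "wx": 0, "wy": 0, "wz": 0}, {"dx": 0, "dy": 0, "dz": 0.75, "wx": 0, "wy": 0, "wz": 0}, {"dx": 0, "dy": 0, "dz": 1, "wx": 0, "wy": 0, "wz": 0}]}}

```text
time_s: 10.03
eef_pos: [0.4292, 0.3298, 0.1467]
eef_rot: [-0.0, -0.035, 0.999, -0.0]
wrist_force: [-0.0, 1.0, -0.7]
opening: 1.004
grasp_force: 0.0
```

>>> {"op": "servo_tool", "data": {"steps": [{"dx": 0, "dy": -0.1, "dz": 0.15, "wx": 0, "wy": 0, "wz": 0}, {"dx": 0, "dy": -0.3, "dz": 0.2, "wx": 0, "wy": 0, "wz": 0}, {"dx": 0, "dy": -0.5, "dz": 0.2, "wx": 0, "wy": 0, "wz": 0}, {"dx": 0, "dy": -0.75, "dz": 0.2, "wx": 0, "wy": 0, "wz": 0}, {"dx": 0, "dy": -1, "dz": 0.2, "wx": 0, "wy": 0, "wz": 0}], "jaw": 0}}

```text
time_s: 10.45
eef_pos: [0.4295, 0.2293, 0.1664]
eef_rot: [0.001, -0.035, 0.999, 0.0]
wrist_force: [0.1, 0.2, 0.1]
opening: 0.296
grasp_force: 0.0
```

The jar was released on contact with the floor. Next I move in front of the box, tilting the shut fingers forward for the push.

>>> {"op": "servo_tool", "data": {"steps": [{"dx": 0.03, "dy": -0.18, "dz": 0, "wx": 0.001, "wy": -0.015, "wz": 0}, {"dx": 0.06, "dy": -0.36, "dz": 0, "wx": 0.002, "wy": -0.03, "wz": 0}, {"dx": 0.1, "dy": -0.54, "dz": 0, "wx": 0.003, "wy": -0.045, "wz": 0}, {"dx": 0.15, "dy": -0.72, "dz": 0, "wx": 0.004, "wy": -0.06, "wz": 0}, {"dx": 0.2, "dy": -0.9, "dz": 0, "wx": 0.005, "wy": -0.074, "wz": 0}]}}

```text
time_s: 10.87
eef_pos: [0.4497, 0.1392, 0.1662]
eef_rot: [0.118, -0.035, 0.992, 0.004]
wrist_force: [0.1, 0.1, 0.5]
opening: -0.004
grasp_force: 0.0
```

>>> {"op": "servo_tool", "data": {"steps": [{"dx": 0.08, "dy": -0.18, "dz": 0, "wx": 0.001, "wy": -0.015, "wz": 0}, {"dx": 0.16, "dy": -0.36, "dz": 0, "wx": 0.002, "wy": -0.03, "wz": 0}, {"dx": 0.24, "dy": -0.54, "dz": 0, "wx": 0.003, "wy": -0.045, "wz": 0}, {"dx": 0.32, "dy": -0.72, "dz": 0, "wx": 0.004, "wy": -0.06, "wz": 0}, {"dx": 0.4, "dy": -0.9, "dz": 0, "wx": 0.005, "wy": -0.074, "wz": 0}]}}

```text
time_s: 11.28
eef_pos: [0.4898, 0.0491, 0.1663]
eef_rot: [0.233, -0.034, 0.972, 0.007]
wrist_force: [0.8, 0.6, 0.8]
opening: -0.001
grasp_force: 0.0
```

>>> {"op": "servo_tool", "data": {"steps": [{"dx": 0.07, "dy": -0.05, "dz": -0.15, "wx": 0.001, "wy": -0.015, "wz": 0}, {"dx": 0.14, "dy": -0.1, "dz": -0.3, "wx": 0.002, "wy": -0.03, "wz": 0}, {"dx": 0.21, "dy": -0.15, "dz": -0.45, "wx": 0.003, "wy": -0.045, "wz": 0}, {"dx": 0.28, "dy": -0.2, "dz": -0.6, "wx": 0.004, "wy": -0.06, "wz": 0}, {"dx": 0.32, "dy": -0.23, "dz": -0.74, "wx": 0.005, "wy": -0.074, "wz": 0}]}}

```text
time_s: 11.7
eef_pos: [0.5196, 0.0315, 0.1005]
eef_rot: [0.331, -0.035, 0.943, 0.015]
wrist_force: [0.6, 0.5, -0.9]
opening: 0.003
grasp_force: 0.0
```

>>> {"op": "servo_tool", "data": {"steps": [{"dx": 0.08, "dy": 0.01, "dz": 0, "wx": 0, "wy": 0, "wz": 0}, {"dx": 0.16, "dy": 0.01, "dz": 0, "wx": 0, "wy": 0, "wz": 0}, {"dx": 0.24, "dy": 0.02, "dz": 0, "wx": 0, "wy": 0, "wz": 0}, {"dx": 0.32, "dy": 0.02, "dz": 0, "wx": 0, "wy": 0, "wz": 0}, {"dx": 0.4, "dy": 0.03, "dz": 0, "wx": 0, "wy": 0, "wz": 0}]}}

```text
time_s: 12.12
eef_pos: [0.5618, 0.0353, 0.1024]
eef_rot: [0.331, -0.036, 0.943, 0.015]
wrist_force: [-4.0, -0.5, 3.3]
opening: -0.0
grasp_force: 2.2
```

>>> {"op": "servo_tool", "data": {"steps": [{"dx": 0.06, "dy": 0, "dz": 0, "wx": 0, "wy": 0, "wz": 0}, {"dx": 0.12, "dy": 0.01, "dz": 0, "wx": 0, "wy": 0, "wz": 0}, {"dx": 0.18, "dy": 0.01, "dz": 0, "wx": 0, "wy": 0, "wz": 0}, {"dx": 0.24, "dy": 0.02, "dz": 0, "wx": 0, "wy": 0, "wz": 0}, {"dx": 0.3, "dy": 0.02, "dz": 0, "wx": 0, "wy": 0, "wz": 0}]}}

```text
time_s: 12.53
eef_pos: [0.5902, 0.0375, 0.1009]
eef_rot: [0.33, -0.035, 0.943, 0.015]
wrist_force: [-5.0, -0.1, 2.4]
opening: -0.0
grasp_force: 2.2
```

>>> {"op": "servo_tool", "data": {"steps": [{"dx": 0.05, "dy": 0, "dz": 0, "wx": 0, "wy": 0, "wz": 0}, {"dx": 0.1, "dy": 0, "dz": 0, "wx": 0, "wy": 0, "wz": 0}, {"dx": 0.15, "dy": 0, "dz": 0, "wx": 0, "wy": 0, "wz": 0}, {"dx": 0.19, "dy": 0.01, "dz": 0, "wx": 0, "wy": 0, "wz": 0}, {"dx": 0.22, "dy": 0.01, "dz": 0, "wx": 0, "wy": 0, "wz": 0}]}}

```text
time_s: 12.95
eef_pos: [0.6122, 0.0382, 0.1009]
eef_rot: [0.33, -0.035, 0.943, 0.015]
wrist_force: [-4.4, 0.4, 3.2]
opening: -0.002
grasp_force: 2.3
```

>>> {"op": "servo_tool", "data": {"steps": [{"dx": -0.2, "dy": 0, "dz": 0, "wx": 0, "wy": 0, "wz": 0}, {"dx": -0.4, "dy": 0, "dz": 0, "wx": 0, "wy": 0, "wz": 0}, {"dx": -0.6, "dy": 0, "dz": 0, "wx": 0, "wy": 0, "wz": 0}, {"dx": -0.8, "dy": 0, "dz": 0, "wx": 0, "wy": 0, "wz": 0}, {"dx": -1, "dy": 0, "dz": 0.1, "wx": 0, "wy": 0, "wz": 0}]}}

```text
time_s: 13.37
eef_pos: [0.51, 0.0385, 0.1092]
eef_rot: [0.329, -0.035, 0.944, 0.016]
wrist_force: [0.3, 0.1, 0.7]
opening: -0.0
grasp_force: 0.0
```

>>> {"op": "servo_tool", "data": {"steps": [{"dx": -0.15, "dy": 0, "dz": 0.05, "wx": 0, "wy": 0, "wz": 0}, {"dx": -0.3, "dy": 0, "dz": 0.1, "wx": 0, "wy": 0, "wz": 0}, {"dx": -0.45, "dy": 0, "dz": 0.1, "wx": 0, "wy": 0, "wz": 0}, {"dx": -0.6, "dy": 0, "dz": 0.1, "wx": 0, "wy": 0, "wz": 0}, {"dx": -0.8, "dy": 0, "dz": 0.1, "wx": 0, "wy": 0, "wz": 0}]}}

```text
time_s: 13.78
eef_pos: [0.4321, 0.0378, 0.1216]
eef_rot: [0.331, -0.035, 0.943, 0.015]
wrist_force: [-1.0, 0.6, 1.8]
opening: -0.002
grasp_force: 0.0
```

Run:
```python
from h import *
t=snap('top','top2.png');s=snap('scene','scene2.png')
a=cv2.resize(t['frame'][150:290,200:335],None,fx=3,fy=3,interpolation=cv2.INTER_CUBIC)
b=cv2.resize(s['frame'][165:295,215:310],None,fx=4,fy=4,interpolation=cv2.INTER_CUBIC)
im=np.zeros((520,790,3),np.uint8);im[:a.shape[0],:405]=a;im[:520,408:788]=b
cv2.imwrite('pics/crop3.png',im[:,:,::-1])
H=np.array([.6087,.0228,0]);X=np.array([.9977,.068,0]);Y=np.array([-.068,.9977,0])
for y in(.068,-.05):
  for x in(0,.01): print(x,y,'top crop',(proj(t,H+x*X+y*Y+[0,0,.145])-[200,150])*3,'scene crop',(proj(s,H+x*X+y*Y+[0,0,.145])-[215,165])*4+[408,0])
```

```text
0 0.068 top crop [116.28391809 164.21273327] scene crop [728.46524461 119.19105598]
0.01 0.068 top crop [115.41199299 151.59640359] scene crop [744.19548901 119.4901567 ]
0 -0.05 top crop [266.60427612 152.14487954] scene crop [725.92188382 271.32697889]
0.01 -0.05 top crop [265.55817565 139.55404301] scene crop [742.66218113 271.68283621]
```

View pics/crop3.png

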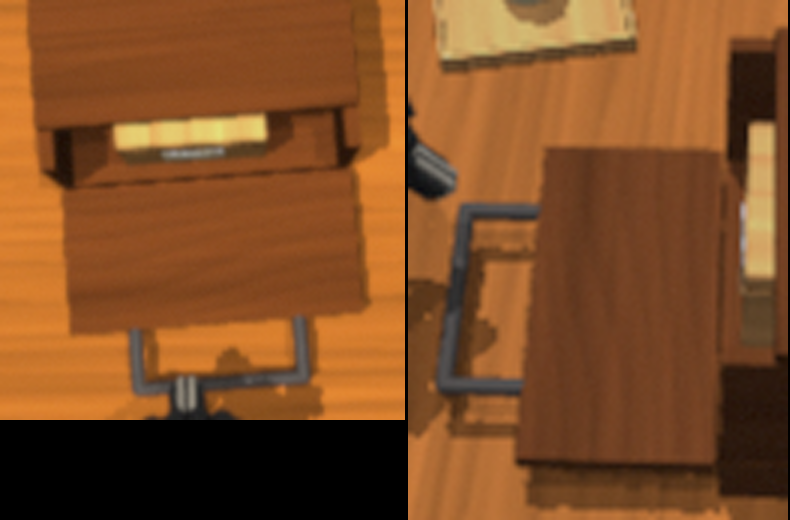

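The box now stands about 11 mm behind the front plane, its front edge at rows 151/139 of the left crop, so it is square and fully in. The flap is clear, with the bar from (137,388) to (304,376) in that crop. Next is the turn for grasping the bar from above, so I check the joints first.

Run:
```python
from h import *
from scipy.spatial.transform import Rotation as R
o=ctrl.get_obs();print(o['q'].round(3),o['eef_pos'].round(4))
w,x,y,z=o['eef_rot'];A=R.from_quat([x,y,z,w]);print(A.as_matrix().round(3))
c=np.array([.9977,.068,0])
for s in(1,-1):
    yy=s*c;zz=np.array([0,0,-1.]);xx=np.cross(yy,zz)
    B=R.from_matrix(np.c_[xx,yy,zz]);rv=(B*A.inv()).as_rotvec();print(s,(rv/np.pi).round(4),np.degrees(np.linalg.norm(rv)))
    cz=R.from_rotvec([0,0,0])
```

```text
[-0.436 -0.475  2.574  0.658  0.53  -2.57 ] [0.4304 0.0384 0.1209]
[[-0.779 -0.076  0.623]
 [-0.057  0.997  0.051]
 [-0.625  0.005 -0.781]]
1 [ 0.1546  0.1811 -0.4812] 96.63826643869162
-1 [-0.1808  0.1543  0.4772] 95.95869246870403
```

>>> {"op": "servo_tool", "data": {"steps": [{"dx": 0, "dy": -0.05, "dz": 0.08, "wx": 0.008, "wy": 0.009, "wz": -0.024}, {"dx": 0, "dy": -0.1, "dz": 0.16, "wx": 0.015, "wy": 0.018, "wz": -0.048}, {"dx": 0, "dy": -0.15, "dz": 0.24, "wx": 0.023, "wy": 0.027, "wz": -0.072}, {"dx": 0, "dy": -0.2, "dz": 0.32, "wx": 0.031, "wy": 0.036, "wz": -0.096}, {"dx": 0, "dy": -0.27, "dz": 0.4, "wx": 0.039, "wy": 0.045, "wz": -0.12}], "jaw": 0.45}}

```text
time_s: 14.3
eef_pos: [0.4322, 0.011, 0.1615]
eef_rot: [0.262, 0.165, 0.951, 0.013]
wrist_force: [-0.3, 1.2, -0.3]
opening: 0.45
grasp_force: 0.0
```

>>> {"op": "servo_tool", "data": {"steps": [{"dx": 0, "dy": 0, "dz": 0, "wx": 0.008, "wy": 0.009, "wz": -0.024}, {"dx": 0, "dy": 0, "dz": 0, "wx": 0.015, "wy": 0.018, "wz": -0.048}, {"dx": 0, "dy": 0, "dz": 0, "wx": 0.023, "wy": 0.027, "wz": -0.072}, {"dx": 0, "dy": 0, "dz": 0, "wx": 0.031, "wy": 0.036, "wz": -0.096}, {"dx": 0, "dy": 0, "dz": 0, "wx": 0.039, "wy": 0.045, "wz": -0.12}]}}

```text
time_s: 14.72
eef_pos: [0.4329, 0.0114, 0.1613]
eef_rot: [0.182, 0.356, 0.917, 0.01]
wrist_force: [-0.0, 0.4, 0.2]
opening: 0.45
grasp_force: 0.0
```

>>> {"op": "servo_tool", "data": {"steps": [{"dx": 0, "dy": 0, "dz": 0, "wx": 0.008, "wy": 0.009, "wz": -0.024}, {"dx": 0, "dy": 0, "dz": 0, "wx": 0.015, "wy": 0.018, "wz": -0.048}, {"dx": 0, "dy": 0, "dz": 0, "wx": 0.023, "wy": 0.027, "wz": -0.072}, {"dx": 0, "dy": 0, "dz": 0, "wx": 0.031, "wy": 0.036, "wz": -0.096}, {"dx": 0, "dy": 0, "dz": 0, "wx": 0.039, "wy": 0.045, "wz": -0.12}]}}

```text
time_s: 15.13
eef_pos: [0.433, 0.0114, 0.161]
eef_rot: [0.093, 0.531, 0.842, 0.007]
wrist_force: [1.2, -0.3, -0.2]
opening: 0.452
grasp_force: 0.0
```

```bash
cat > rot.py <<'E'
from h import *
from scipy.spatial.transform import Rotation as R
o=ctrl.get_obs();print(o['q'].round(3),o['eef_pos'].round(4))
w,x,y,z=o['eef_rot'];A=R.from_quat([x,y,z,w])
yy=np.array([.9977,.068,0]);zz=np.array([0,0,-1.])
print(((R.from_matrix(np.c_[np.cross(yy,zz),yy,zz])*A.inv()).as_rotvec()/np.pi).round(4))
E
python3 rot.py
```

```text
[-0.21  -0.19   2.138 -0.061  1.013 -0.627] [0.433  0.0114 0.161 ]
[ 0.0377  0.0467 -0.1196]
```

>>> {"op": "servo_tool", "data": {"steps": [{"dx": 0, "dy": 0, "dz": 0, "wx": 0.008, "wy": 0.009, "wz": -0.024}, {"dx": 0, "dy": 0, "dz": 0, "wx": 0.015, "wy": 0.018, "wz": -0.048}, {"dx": 0, "dy": 0, "dz": 0, "wx": 0.023, "wy": 0.027, "wz": -0.072}, {"dx": 0, "dy": 0, "dz": 0, "wx": 0.031, "wy": 0.036, "wz": -0.096}, {"dx": 0, "dy": 0, "dz": 0, "wx": 0.038, "wy": 0.046, "wz": -0.12}]}}

```text
time_s: 15.55
eef_pos: [0.4331, 0.0113, 0.1609]
eef_rot: [0.001, 0.683, 0.73, 0.001]
wrist_force: [0.0, -0.3, 0.1]
opening: 0.45
grasp_force: 0.0
```

>>> {"op": "servo_tool", "data": {"steps": [{"dx": 0, "dy": 0, "dz": -0.16, "wx": 0, "wy": 0, "wz": 0}, {"dx": 0, "dy": 0, "dz": -0.32, "wx": 0, "wy": 0, "wz": 0}, {"dx": 0, "dy": 0, "dz": -0.48, "wx": 0, "wy": 0, "wz": 0}, {"dx": 0, "dy": 0, "dz": -0.64, "wx": 0, "wy": 0, "wz": 0}, {"dx": 0, "dy": 0, "dz": -0.8, "wx": 0, "wy": 0, "wz": 0}]}}

```text
time_s: 15.97
eef_pos: [0.433, 0.0111, 0.08]
eef_rot: [0.002, 0.682, 0.731, 0.001]
wrist_force: [0.3, -0.7, -0.2]
opening: 0.449
grasp_force: 0.0
```

```bash
python3 - <<'E'
from h import *
s=snap('scene','scene3.png');t=snap('top','top3.png')
b=cv2.resize(s['frame'][165:295,200:295],None,fx=4,fy=4,interpolation=cv2.INTER_CUBIC)
a=cv2.resize(t['frame'][230:330,210:340],None,fx=3,fy=3,interpolation=cv2.INTER_CUBIC)
im=np.zeros((520,780,3),np.uint8);im[:300,:390]=a;im[:,400:]=b
cv2.imwrite('pics/crop4.png',im[:,:,::-1])
E
python3 rot.py
```

```text
[-2.500e-01  7.100e-02  2.079e+00  1.000e-03  9.940e-01 -3.210e-01] [0.4307 0.0117 0.0785]
[-0.0003 -0.0005 -0.0006]
```

View pics/crop4.png

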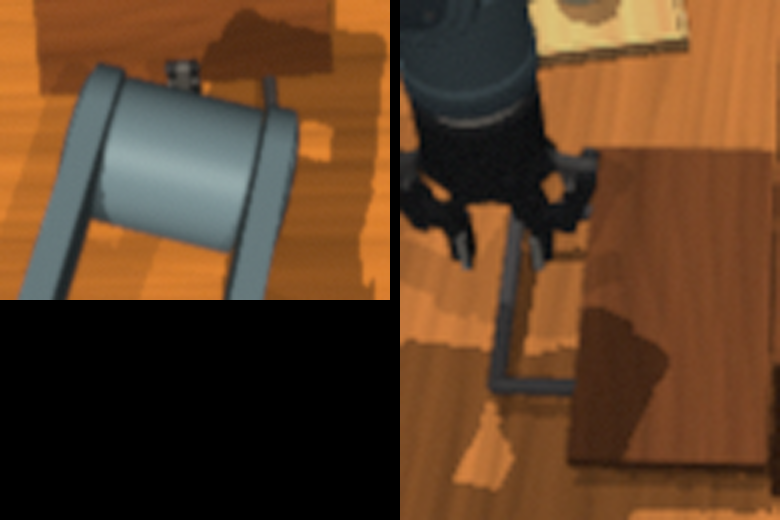

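The fingers straddle the bar: in the right crop the tips are at (465,255) and (540,255) and the bar is at about column 510. Descending and closing.

>>> {"op": "servo_tool", "data": {"steps": [{"dx": 0, "dy": 0, "dz": -0.12, "wx": 0, "wy": 0, "wz": 0}, {"dx": 0, "dy": 0, "dz": -0.24, "wx": 0, "wy": 0, "wz": 0}, {"dx": 0, "dy": 0, "dz": -0.36, "wx": 0, "wy": 0, "wz": 0}, {"dx": 0, "dy": 0, "dz": -0.48, "wx": 0, "wy": 0, "wz": 0}, {"dx": 0, "dy": 0, "dz": -0.58, "wx": 0, "wy": 0, "wz": 0}]}}

```text
time_s: 16.48
eef_pos: [0.433, 0.011, 0.023]
eef_rot: [0.002, 0.682, 0.731, 0.001]
wrist_force: [0.0, -0.1, -0.1]
opening: 0.45
grasp_force: 0.0
```

>>> {"op": "servo_tool", "data": {"steps": [{"dx": 0, "dy": 0, "dz": 0, "wx": 0, "wy": 0, "wz": 0}, {"dx": 0, "dy": 0, "dz": 0, "wx": 0, "wy": 0, "wz": 0}, {"dx": 0, "dy": 0, "dz": 0, "wx": 0, "wy": 0, "wz": 0}, {"dx": 0, "dy": 0, "dz": 0, "wx": 0, "wy": 0, "wz": 0}, {"dx": 0, "dy": 0, "dz": 0, "wx": 0, "wy": 0, "wz": 0}], "jaw": 0}}

```text
time_s: 16.9
eef_pos: [0.4303, 0.0112, 0.0231]
eef_rot: [-0.0, 0.682, 0.732, -0.0]
wrist_force: [-5.9, -2.0, 0.9]
opening: 0.117
grasp_force: 58.4
```

>>> {"op": "servo_tool", "data": {"steps": [{"dx": 0, "dy": 0, "dz": 0, "wx": 0, "wy": 0, "wz": 0}, {"dx": 0, "dy": 0, "dz": 0, "wx": 0, "wy": 0, "wz": 0}, {"dx": 0, "dy": 0, "dz": 0, "wx": 0, "wy": 0, "wz": 0}, {"dx": 0, "dy": 0, "dz": 0, "wx": 0, "wy": 0, "wz": 0}, {"dx": 0, "dy": 0, "dz": 0, "wx": 0, "wy": 0, "wz": 0}]}}

```text
time_s: 17.32
eef_pos: [0.4304, 0.0111, 0.0231]
eef_rot: [-0.0, 0.682, 0.732, -0.0]
wrist_force: [-5.4, -2.6, 0.6]
opening: 0.118
grasp_force: 58.4
```

>>> {"op": "servo_tool", "data": {"steps": [{"dx": -0.01, "dy": 0, "dz": 0.09, "wx": 0, "wy": 0, "wz": 0}, {"dx": -0.02, "dy": 0, "dz": 0.19, "wx": 0, "wy": 0, "wz": 0}, {"dx": -0.01, "dy": 0, "dz": 0.28, "wx": 0, "wy": 0, "wz": 0}, {"dx": 0, "dy": 0, "dz": 0.37, "wx": 0, "wy": 0, "wz": 0}, {"dx": 0.02, "dy": 0, "dz": 0.46, "wx": 0, "wy": 0, "wz": 0}]}}

```text
time_s: 17.73
eef_pos: [0.4344, 0.0113, 0.0705]
eef_rot: [0.002, 0.682, 0.731, 0.001]
wrist_force: [4.4, 2.0, -6.7]
opening: 0.118
grasp_force: 58.2
```

>>> {"op": "servo_tool", "data": {"steps": [{"dx": 0.02, "dy": 0, "dz": 0.09, "wx": 0, "wy": 0, "wz": 0}, {"dx": 0.05, "dy": 0, "dz": 0.18, "wx": 0, "wy": 0, "wz": 0}, {"dx": 0.08, "dy": 0.01, "dz": 0.27, "wx": 0, "wy": 0, "wz": 0}, {"dx": 0.12, "dy": 0.01, "dz": 0.35, "wx": 0, "wy": 0, "wz": 0}, {"dx": 0.16, "dy": 0.01, "dz": 0.43, "wx": 0, "wy": 0, "wz": 0}]}}

```text
time_s: 18.15
eef_pos: [0.4489, 0.0122, 0.1124]
eef_rot: [0.0, 0.682, 0.731, -0.0]
wrist_force: [-2.1, 0.8, -3.7]
opening: 0.11
grasp_force: 58.4
```

>>> {"op": "servo_tool", "data": {"steps": [{"dx": 0.05, "dy": 0, "dz": 0.08, "wx": 0, "wy": 0, "wz": 0}, {"dx": 0.1, "dy": 0.01, "dz": 0.16, "wx": 0, "wy": 0, "wz": 0}, {"dx": 0.15, "dy": 0.01, "dz": 0.24, "wx": 0, "wy": 0, "wz": 0}, {"dx": 0.21, "dy": 0.02, "dz": 0.31, "wx": 0, "wy": 0, "wz": 0}, {"dx": 0.27, "dy": 0.02, "dz": 0.38, "wx": 0, "wy": 0, "wz": 0}]}}

```text
time_s: 18.57
eef_pos: [0.4731, 0.0139, 0.1498]
eef_rot: [-0.003, 0.682, 0.732, -0.003]
wrist_force: [-16.3, -1.7, 8.8]
opening: 0.112
grasp_force: 58.8
```

>>> {"op": "servo_tool", "data": {"steps": [{"dx": 0.06, "dy": 0, "dz": 0.07, "wx": 0, "wy": 0, "wz": 0}, {"dx": 0.13, "dy": 0.01, "dz": 0.13, "wx": 0, "wy": 0, "wz": 0}, {"dx": 0.2, "dy": 0.01, "dz": 0.19, "wx": 0, "wy": 0, "wz": 0}, {"dx": 0.28, "dy": 0.02, "dz": 0.24, "wx": 0, "wy": 0, "wz": 0}, {"dx": 0.35, "dy": 0.02, "dz": 0.3, "wx": 0, "wy": 0, "wz": 0}]}}

```text
time_s: 18.98
eef_pos: [0.5094, 0.0163, 0.1819]
eef_rot: [-0.001, 0.682, 0.732, -0.002]
wrist_force: [-11.4, 1.5, 10.3]
opening: 0.11
grasp_force: 59.6
```

```bash
python3 rot.py
```

```text
[-0.2    0.089  1.815 -0.002  1.242 -0.27 ] [0.5094 0.0163 0.1819]
[ 0.0002 -0.0014 -0.0007]
```

>>> {"op": "servo_tool", "data": {"steps": [{"dx": 0.06, "dy": 0, "dz": 0.07, "wx": 0, "wy": 0, "wz": 0}, {"dx": 0.14, "dy": 0.01, "dz": 0.11, "wx": 0, "wy": 0, "wz": 0}, {"dx": 0.23, "dy": 0.02, "dz": 0.15, "wx": 0, "wy": 0, "wz": 0}, {"dx": 0.31, "dy": 0.02, "dz": 0.19, "wx": 0, "wy": 0, "wz": 0}, {"dx": 0.4, "dy": 0.03, "dz": 0.22, "wx": 0, "wy": 0, "wz": 0}]}}

```text
time_s: 19.4
eef_pos: [0.5518, 0.0191, 0.2038]
eef_rot: [0.001, 0.682, 0.731, -0.0]
wrist_force: [-7.1, -0.8, 8.4]
opening: 0.113
grasp_force: 59.3
```

Run:
```python
from h import *
s=snap('scene','scene4.png');t=snap('top','top4.png')
im=np.hstack([cv2.resize(c['frame'][100:300,180:400],(396,360),interpolation=cv2.INTER_CUBIC) for c in(t,s)])
cv2.imwrite('pics/crop5.png',im[:,:,::-1])
```

```text
(no output)
```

View pics/crop5.png

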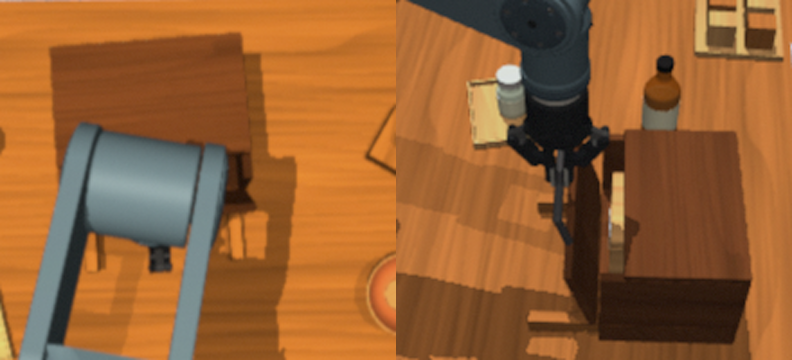

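The jar stands in the tray and the box is fully in. The flap is about 75° up with the bar still in the grip, near (560,200) in the right half.

>>> {"op": "servo_tool", "data": {"steps": [{"dx": 0.08, "dy": 0, "dz": 0.02, "wx": 0, "wy": 0, "wz": 0}, {"dx": 0.16, "dy": 0.01, "dz": 0.04, "wx": 0, "wy": 0, "wz": 0}, {"dx": 0.24, "dy": 0.02, "dz": 0.06, "wx": 0, "wy": 0, "wz": 0}, {"dx": 0.32, "dy": 0.02, "dz": 0.06, "wx": 0, "wy": 0, "wz": 0}, {"dx": 0.38, "dy": 0.03, "dz": 0.06, "wx": 0, "wy": 0, "wz": 0}]}}

```text
time_s: 19.92
eef_pos: [0.5918, 0.0217, 0.2108]
eef_rot: [0.003, 0.682, 0.731, 0.001]
wrist_force: [-4.6, -2.3, 14.3]
opening: 0.109
grasp_force: 63.9
```

>>> {"op": "servo_tool", "data": {"steps": [{"dx": 0.02, "dy": 0, "dz": 0, "wx": 0, "wy": 0, "wz": 0}, {"dx": 0.04, "dy": 0, "dz": 0, "wx": 0, "wy": 0, "wz": 0}, {"dx": 0.06, "dy": 0, "dz": 0, "wx": 0, "wy": 0, "wz": 0}, {"dx": 0.06, "dy": 0, "dz": 0, "wx": 0, "wy": 0, "wz": 0}, {"dx": 0.06, "dy": 0, "dz": 0, "wx": 0, "wy": 0, "wz": 0}]}}

```text
time_s: 20.33
eef_pos: [0.5977, 0.022, 0.2112]
eef_rot: [0.003, 0.682, 0.731, 0.002]
wrist_force: [-3.5, 1.7, 12.0]
opening: 0.108
grasp_force: 63.7
```

>>> {"op": "servo_tool", "data": {"steps": [{"dx": 0.01, "dy": 0, "dz": 0, "wx": 0, "wy": 0, "wz": 0}, {"dx": 0.02, "dy": 0, "dz": 0, "wx": 0, "wy": 0, "wz": 0}, {"dx": 0.03, "dy": 0, "dz": 0, "wx": 0, "wy": 0, "wz": 0}, {"dx": 0.03, "dy": 0, "dz": 0, "wx": 0, "wy": 0, "wz": 0}, {"dx": 0.03, "dy": 0, "dz": 0, "wx": 0, "wy": 0, "wz": 0}]}}

```text
time_s: 20.75
eef_pos: [0.6001, 0.0221, 0.2107]
eef_rot: [0.002, 0.682, 0.731, 0.001]
wrist_force: [-5.9, 1.2, 10.4]
opening: 0.107
grasp_force: 64.5
```

>>> {"op": "servo_tool", "data": {"steps": [{"dx": 0.01, "dy": 0, "dz": 0, "wx": 0, "wy": 0, "wz": 0}, {"dx": 0.02, "dy": 0, "dz": 0, "wx": 0, "wy": 0, "wz": 0}, {"dx": 0.03, "dy": 0, "dz": 0, "wx": 0, "wy": 0, "wz": 0}, {"dx": 0.03, "dy": 0, "dz": 0, "wx": 0, "wy": 0, "wz": 0}, {"dx": 0.03, "dy": 0, "dz": 0, "wx": 0, "wy": 0, "wz": 0}]}}

```text
time_s: 21.17
eef_pos: [0.6002, 0.0221, 0.2107]
eef_rot: [-0.0, 0.682, 0.732, -0.001]
wrist_force: [-18.8, 0.2, 18.5]
opening: 0.108
grasp_force: 65.4
```

The motion stopped at x = 0.600 with rising force, so the flap is against its stop. Releasing and retreating upward.

>>> {"op": "servo_tool", "data": {"steps": [{"dx": 0, "dy": 0, "dz": 0, "wx": 0, "wy": 0, "wz": 0}, {"dx": 0, "dy": 0, "dz": 0, "wx": 0, "wy": 0, "wz": 0}, {"dx": 0, "dy": 0, "dz": 0, "wx": 0, "wy": 0, "wz": 0}, {"dx": -0.02, "dy": 0, "dz": 0, "wx": 0, "wy": 0, "wz": 0}, {"dx": -0.02, "dy": 0, "dz": 0, "wx": 0, "wy": 0, "wz": 0}], "jaw": 0.45}}

```text
time_s: 21.58
eef_pos: [0.5999, 0.0221, 0.2078]
eef_rot: [0.001, 0.682, 0.731, 0.001]
wrist_force: [-0.2, 0.1, -0.3]
opening: 0.45
grasp_force: 0.0
```

>>> {"op": "servo_tool", "data": {"steps": [{"dx": 0, "dy": 0, "dz": 0.15, "wx": 0, "wy": 0, "wz": 0}, {"dx": 0, "dy": 0, "dz": 0.35, "wx": 0, "wy": 0, "wz": 0}, {"dx": 0, "dy": 0, "dz": 0.6, "wx": 0, "wy": 0, "wz": 0}, {"dx": 0, "dy": 0, "dz": 0.8, "wx": 0, "wy": 0, "wz": 0}, {"dx": 0, "dy": 0, "dz": 1, "wx": 0, "wy": 0, "wz": 0}]}}

```text
time_s: 22.0
eef_pos: [0.6, 0.0221, 0.3091]
eef_rot: [0.001, 0.682, 0.731, 0.001]
wrist_force: [-0.1, 0.3, -0.4]
opening: 0.446
grasp_force: 0.0
```

>>> {"op": "servo_tool", "data": {"steps": [{"dx": -0.2, "dy": 0, "dz": 0.05, "wx": 0, "wy": 0, "wz": 0}, {"dx": -0.4, "dy": 0, "dz": 0.05, "wx": 0, "wy": 0, "wz": 0}, {"dx": -0.6, "dy": 0, "dz": 0.05, "wx": 0, "wy": 0, "wz": 0}, {"dx": -0.8, "dy": 0, "dz": 0.05, "wx": 0, "wy": 0, "wz": 0}, {"dx": -1, "dy": 0, "dz": 0.05, "wx": 0, "wy": 0, "wz": 0}]}}

```text
time_s: 22.42
eef_pos: [0.499, 0.0222, 0.3129]
eef_rot: [0.001, 0.682, 0.731, 0.001]
wrist_force: [-0.0, -0.3, 0.3]
opening: 0.45
grasp_force: 0.0
```

>>> {"op": "servo_tool", "data": {"steps": [{"dx": -0.2, "dy": -0.1, "dz": 0, "wx": 0, "wy": 0, "wz": 0}, {"dx": -0.4, "dy": -0.2, "dz": 0, "wx": 0, "wy": 0, "wz": 0}, {"dx": -0.6, "dy": -0.3, "dz": 0, "wx": 0, "wy": 0, "wz": 0}, {"dx": -0.8, "dy": -0.4, "dz": 0, "wx": 0, "wy": 0, "wz": 0}, {"dx": -1, "dy": -0.5, "dz": 0, "wx": 0, "wy": 0, "wz": 0}]}}

```text
time_s: 22.83
eef_pos: [0.399, -0.0281, 0.3129]
eef_rot: [0.001, 0.682, 0.732, 0.001]
wrist_force: [-0.2, -0.4, 1.0]
opening: 0.449
grasp_force: 0.0
```

Run:
```python
from h import *
s=snap('scene','scene5.png');t=snap('top','top5.png')
im=np.hstack([cv2.resize(c['frame'][100:300,180:400],(396,360),interpolation=cv2.INTER_CUBIC) for c in(t,s)])
cv2.imwrite('pics/crop6.png',im[:,:,::-1])
H=np.array([.607,.0231,0]);X=np.array([.9977,.068,0]);Y=np.array([-.068,.9977,0])
for x in(-.007,-.025):
  for y in(.07,-.07): print(x,y,[((proj(c,H+x*X+y*Y+[0,0,.222])-[180,100])*1.8).round(1).tolist() for c in(t,s)])
```

```text
-0.007 0.07 [[97.6, 187.4], [201.7, 132.5]]
-0.007 -0.07 [[213.4, 178.1], [199.8, 216.3]]
-0.025 0.07 [[98.6, 202.2], [188.3, 132.3]]
-0.025 -0.07 [[214.7, 192.9], [185.3, 216.0]]
```

View pics/crop6.png

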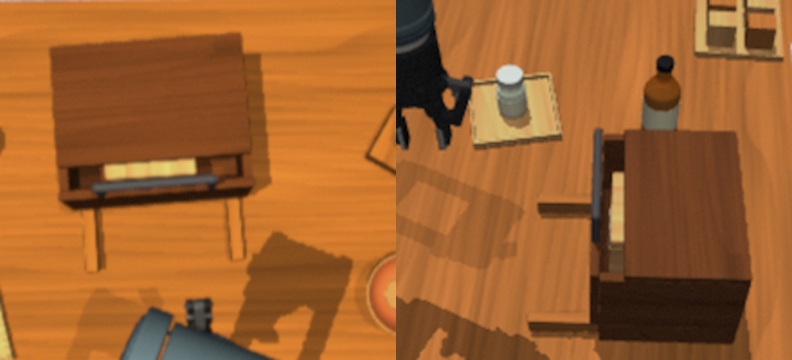

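The final picture matches the shut prediction: the bar ends are at (97,187) and (213,180) in the left half, against predicted (98,187) and (213,178). The jar stands upright in the tray and the gripper is clear.

```bash
python3 -c "
from bench import workorder
print(workorder.hand_in())"
```

```text
the job is handed in; nothing more can be done
None
```

The job is handed in, about 23 s in: the jar stands upright in the tray, the box is about 11 mm behind the front plane, and the flap is fully shut; the bowl, bottle and stamp were left alone.

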